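# Set the tester's speed dial and start the run

### The job

With light fingertip friction on the big knurled dial of the tester's console, turn it one click so that it rests in the detent at the green mark (it may lie on either side of the pointer), then press the green start button fully down and let it spring back. Leave the red stop button alone, do not press hard on the dial, do not start before the dial is set, and neither lift nor move anything else on the table.

Things in the scene. Friction and masses are not known exactly. Their poses are not given: they have to be found in the camera images.
- console: fixed aluminium console 220 (x) x 360 (y) x 55 mm high standing on the table; origin at the centre of its underside, its z up. The dial's axis is at x 0, y +90 mm in its frame; the buttons at x +42 and -42 mm, y -120 mm, which of them is which varies. It stands turned by up to 0.35 rad
- dial (a joint): turning angle of the dial, rad, positive counter-clockwise from above, 0 at its start detent with the pointer along the console's +x. Detents every 36 deg (0.628 rad) on both sides, travel +-88 deg. About 0.055 Nm carries it over the hump halfway between two detents; past halfway it falls into the next detent by itself once let go and rests within 3 deg of it
- dial_top (a point): centre of the dial's flat top face. The dial is a black disc, 96 mm across, axis vertical, 22 mm thick, with a steel knurled rim, a white pointer line on top near the rim; its top is 85 mm above the table. It is sprung: pressed on top it gives, about 1.5 N to begin and 1.5 N more per mm, 6 mm at most, then it is rigid; so 3 mm down gives about 6 N, enough to drag it round 30 mm from the axis
- dial_pointer (a point): point that turns with the dial, 62 mm from its axis on the extension of the white pointer line, at the height of the dial's top; it comes over a mark when the dial stands at that mark's detent
- green_mark: fixed green dome, 20 mm across, 4.5 mm high, on the console's top beside the dial, 62 mm from the dial's axis, one click (36 deg) from the start pointer, on either side; origin at the centre of its underside
- blue_mark: the like blue dome one click on the other side: not wanted
- start_button (a joint): travel of the green start button, m: 0 up, 0.006 fully down (about 5 N); springs back when let go; counts as pressed beyond 0.0045
- start_button_top (a point): centre of the top of the green start button, 32 mm across, that is pressed straight down; its housing is a black disc on the console
- stop_button (a joint): travel of the red stop button, m: 0 up, 0.006 down; leave it alone
- stop_button_top (a point): centre of the top of the red stop button, 32 mm across, like the green one
- weight: loose brass weight, 30 mm across, 42 mm high, standing on the console between the dial and the buttons; origin at the centre of its underside; leave it
- cup_a: loose lime and black cup with a foil lid, 92 mm across, 107 mm high, just beyond the console; origin under its centre; leave it
- cup_b: loose cup like cup_a at the left side of the table; leave it
- load_cell: loose steel load cell, 60 mm across, 34 mm high, just beyond the console; origin under its centre; leave it
- caliper: loose caliper 160 mm long, 9 mm thick, lying between the robot and the console; origin under its middle; leave it
- screwdriver: loose screwdriver lying at the right of the console; leave it
- cleaner: loose blue bottle, 60 mm across, 150 mm high, at the left side of the table beyond cup_b; origin under its centre; leave it
- lids: loose stack of lids, 94 mm across, 24 mm high, at the right side of the table; origin under its centre; leave it

How it is judged:
By the outcome, as a careful person would: the job done as asked, in the order asked, and still so for the second after the job is handed in, with the robot touching nothing.
It also fails if it takes over 42 s, if anything falls off the work surface, if the arm or the gripper's body presses on something with over 40 N, if the wrist force passes 120 N, or if a joint passes its speed limit or range.

### The arm

A 7-joint arm with a two-finger parallel gripper is mounted at the origin on the work surface. World frame = base frame: x ahead of the robot, y to its left, z up, the work surface at z = 0. Lengths are in m, angles in degrees, forces in N, time in s.
With the tool pointing down it reaches from about 0.425 to 0.875 m from the base axis. Payload 4.7 kg.
Tool frame: the origin (TCP) lies midway between the tips of the shut fingers; the grasp point (between the pads) lies 19 mm behind it; z points along the fingers, y is the direction in which the jaws open and shut (so a half turn about z gives the same grasp; the last joint's range is limited). The gripper opens to 87 mm and grips with 3 to 60 N. Pads are 19 mm wide; open, the fingers measure 117 mm over their backs; the gripper's body (75 mm by 190 mm) begins 51 mm behind the grasp point.
Start: joints at [74.146, 18.392, -4.016, 83.108, 1.295, 78.541, -3.26], TCP at [0.186, -0.623, 0.223] pointing down, gripper open.
Joint ranges: [-163.93, 163.93], [-17.29, 119.83], [-79.2, 71.16], [3.27, 140.29], [-89.18, 269.18], [5.43, 117.66], [-154.24, 154.24]. Speed limits (degrees/s): [147.25, 147.25, 180, 180, 180, 180, 180].

### API

Orientations are given as [roll, pitch, yaw] about the fixed x, y, z axes, in that order (R = Rz(yaw) Ry(pitch) Rx(roll)).
In Python, from cell import env gives the robot as it stands.
- The arm moves only by the tool apply_moves, never from a script. Its argument "targets" is a list of rows, each a list of 2 entries, a list of its own where there are three numbers: the shift along the world's x, y, z in mm, then the turn, a rotation vector about the world's x, y, z in rad. A call has 1 to 8 rows; each row is the pose to reach, as a shift and turn from the pose commanded when the call began; what a row does not reach only later rows make up. A row lasts 1/10 s, in which the tool goes at most 50 mm and 8.59 degrees, less where a joint would pass 70% of its speed; a pose out of reach is approached as far as the arm can. A call with a gripper value outside its range is refused whole. "hand" is the finger opening in mm, from 0 to 87, set as the call begins (left out, the last holds). The fingers move at their own pace and stop on an object; "squeeze" is the grip in N (left out, the last holds). Time passes only in rows, so rows that repeat a pose let the fingers close. It gives the time, the measured TCP pose, the force and the opening at its end, in the units of the state.
- env.get_obs(): the state, without advancing time (a new reading comes with each control period).
- env.read_camera(name): name is "scene" or "top" or "wrist"; returns a dict with "image" (480x640x3 uint8, red, green, blue), "camera_matrix" (3x3 intrinsics, pixels), "k1" (the pictures are not rectified: a ray, as slopes to the right and down, at radius r is drawn at 1 + k1 r^2 times it, then the intrinsics apply), "camera_from_world" (4x4, takes a point from world to camera coordinates); the wrist camera has in their place "mount" (4x4, takes a point from camera to tool coordinates, whose origin is the TCP and whose axes are the flange's). Camera axes: x right, y down, z forward; pixel columns grow to the right and rows downward; lengths in m; the calibration is good to about 2 mm. A picture is of the moment at which its call begins: read the wrist's pose just before it. There is no depth.
- env.sign_off(): hands the job in, once; it reports no verdict.
Trained networks look in a picture, given as the dict that the camera call returned (one of the last four; its "shot" number tells which), for a name from the list of things; names that differ only in an ending like _2 or _b are one class to them, and where a whole thing is asked for, a point or a joint stands for the part that bears it (a point fixed in the world has none). Each returns a list of dicts, best first, with "conf" (0 to 1); they miss things now and then, are a little off and sometimes report something else, mostly with a low value. They report only what shows in the picture. A call takes as long as a camera call.
- env.regions_of(picture, target): "region" (480x640 bool, what is visible of it) and "rect" ([left, top, right, bottom] in pixels, round what is visible of it).
The state is a dict: "time_s": time; "qpos": joint angles; "joint_velocities": joint speeds; "effort": joint torques, N m; "tool_pos": TCP position; "tool_rot": TCP orientation; "force": force on the tool from outside, world axes, zero at the start; "wrist_torque": the same for the moment, N m; "grip_width": finger opening in m.
Only numpy, scipy, OpenCV 4.12 (cv2) and the standard library are available. Lean on these libraries where they do the work, as an engineer would, in place of code of your own. Each camera call takes 0.05 s, during which the arm holds its last target. There are 200 camera calls.

## Working session

There is one attempt and no reset: what is moved stays moved. The work goes in short steps, Python scripts to look and compute and a tool call to move; the robot and the scene stay as the last step left them, time stands still between calls to the robot, and variables do not carry over. Pictures are saved under pics/ and viewed, about 8 in all and at most 12, crops included, and the job is handed in when it is done.

Besides the shell and the picture viewer there is one more tool, called after "Request:" as name([rows], argument=value, ...), one row to a line, values as JSON. apply_moves: Moves the arm, as the interface text tells. Its arguments: {"type":"object","properties":{"targets":{"type":"array","items":{"type":"array"}},"hand":{"type":"number"},"squeeze":{"type":"number"}},"required":["targets"]}

```bash
mkdir -p pics; ls; cat > h.py <<'E'
import numpy as np, cv2
from cell import env
def ray(p,u,v,T=None):
    K=p["camera_matrix"];d=np.array([(u-K[0][2])/K[0][0],(v-K[1][2])/K[1][1]]);s=d.copy()
    for _ in range(20): s=d/(1+p["k1"]*(s@s))
    M=np.linalg.inv(p["camera_from_world"]) if T is None else T
    return M[:3,3],M[:3,:3]@np.array([s[0],s[1],1])
def at(p,u,v,z,T=None):
    o,d=ray(p,u,v,T); return o+d*(z-o[2])/d[2]
def save(p,n,box=None,scale=1):
    im=p["image"][:,:,::-1]
    if box: im=im[box[1]:box[3],box[0]:box[2]]
    cv2.imwrite("pics/"+n,cv2.resize(im,None,fx=scale,fy=scale))
def find(p,name,z,T=None):
    r=env.regions_of(p,name)
    for q in r[:2]:
        v,u=np.nonzero(q["region"]); print(name,round(q["conf"],2),u.mean().round(1),v.mean().round(1),np.round(q["rect"],0),at(p,u.mean(),v.mean(),z,T).round(4))
E
python3 - <<'E'
from h import *
o=env.get_obs();print(o)
p=env.read_camera("top");save(p,"top.png");print(np.linalg.inv(p["camera_from_world"])[:3].round(3),p["k1"],p["camera_matrix"])
for n,z in [("dial_top",.085),("green_mark",.058),("blue_mark",.058),("start_button_top",.075),("stop_button_top",.075),("weight",.09),("cup_a",.1),("load_cell",.03),("console",.055)]: find(p,n,z)
s=env.read_camera("scene");save(s,"scene.png")
E
```

```text
pics
{'time_s': 0.0, 'qpos': array([74.14672259, 18.44014409, -4.0158401 , 83.17559252,  1.29604428,
       78.5404304 , -3.26210992]), 'joint_velocities': array([-0.03346227,  0.0877889 ,  0.06598173,  0.07920064, -0.06096772,
       -0.03108082, -0.01922401]), 'effort': array([ 1.89170796e-04, -4.91285706e+01, -4.03959313e-01, -3.12524378e+01,
       -6.40598964e-02,  4.39020200e-02,  2.11754282e-04]), 'tool_pos': array([ 0.18614997, -0.62219194,  0.22144322]), 'tool_rot': array([-1.79889137e+02,  6.69168942e-03,  1.66614403e+01]), 'force': array([-0.05623136, -0.28725955,  0.01878065]), 'wrist_torque': array([0.01267364, 0.03822133, 0.00361494]), 'grip_width': 0.08705921367689326}
[[-0.007 -0.992  0.125  0.412]
 [-1.     0.007 -0.007  0.005]
 [ 0.006 -0.125 -0.992  1.327]] 0.03151824174863995 [[540.01498579   0.         325.4030363 ]
 [  0.         540.01498579 243.08276708]
 [  0.           0.           1.        ]]
dial_top 0.56 289.4 268.3 [269. 247. 310. 291.] [0.5102 0.0798 0.085 ]
green_mark 0.62 301.9 245.7 [294. 242. 305. 250.] [0.5655 0.0519 0.058 ]
blue_mark 0.28 121.2 328.6 [ 96. 308. 149. 349.] [0.3759 0.4683 0.058 ]
start_button_top 0.6 374.5 234.8 [370. 232. 383. 241.] [ 0.5882 -0.1188  0.075 ]
stop_button_top 0.42 380.6 270.0 [374. 264. 387. 277.] [ 0.5056 -0.1314  0.075 ]
stop_button_top 0.27 289.2 268.5 [268. 251. 310. 290.] [0.5103 0.0807 0.075 ]
weight 0.66 289.2 268.4 [273. 250. 312. 290.] [0.5094 0.0799 0.09  ]
weight 0.63 345.5 281.9 [343. 277. 352. 290.] [ 0.4777 -0.0489  0.09  ]
cup_a 0.81 121.3 328.5 [ 97. 310. 151. 350.] [0.3774 0.4529 0.1   ]
cup_a 0.64 327.7 184.1 [306. 163. 348. 207.] [ 0.7041 -0.0099  0.1   ]
load_cell 0.89 259.1 210.9 [247. 197. 270. 223.] [0.6551 0.157  0.03  ]
console 0.97 324.7 263.5 [246. 204. 412. 321.] [ 0.5232 -0.0019  0.055 ]
```

View pics/top.png

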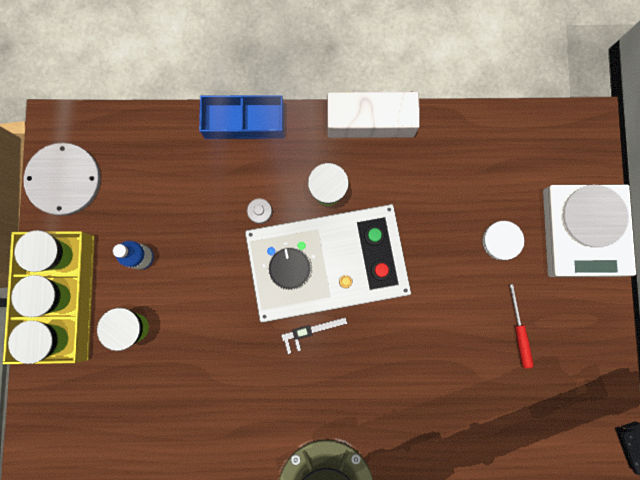

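View pics/scene.png

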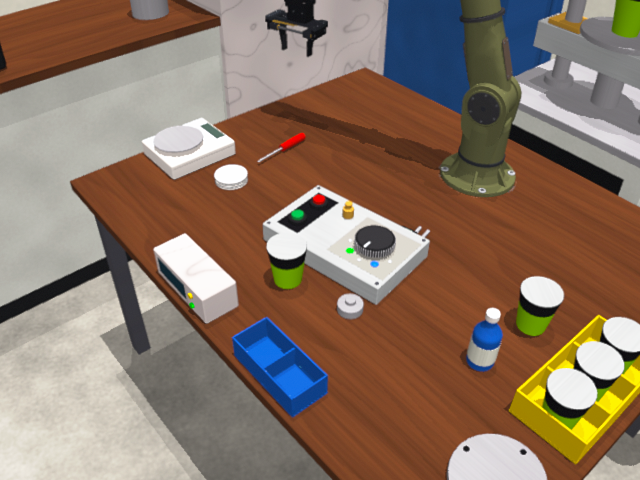

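The top view shows the dial at (289,268), its pointer at (287,250), and the green mark at (302,245), which is clockwise of the pointer. The blue mark is at (271,251), green start at (375,235), red stop at (381,270), and the weight at (345,282). I'll move over the console for a closer look.

Request:
apply_moves([
  [[35,32,10],[0,0,0]],
  [[70,65,20],[0,0,0]],
  [[105,98,30],[0,0,0]],
  [[140,131,40],[0,0,0]],
  [[175,164,50],[0,0,0]],
  [[205,200,60],[0,0,0]],
  [[225,240,70],[0,0,0]],
  [[240,285,70],[0,0,0]],
], hand=0)

```text
time_s: 1.35
tool_pos: [0.4282, -0.3365, 0.2941]
tool_rot: [179.9, -0.1, 16.7]
force: [0.2, 0.3, -0.2]
grip_width: 0.0307
```

Request:
apply_moves([
  [[8,48,0],[0,0,0]],
  [[16,96,0],[0,0,0]],
  [[24,144,0],[0,0,0]],
  [[32,192,0],[0,0,0]],
  [[40,240,0],[0,0,0]],
  [[50,285,0],[0,0,0]],
  [[60,320,0],[0,0,0]],
  [[60,320,0],[0,0,0]],
])

```text
time_s: 2.15
tool_pos: [0.4871, -0.011, 0.2933]
tool_rot: [-179.9, -0.1, 17.3]
force: [-0.6, 0.5, 0.3]
grip_width: 0.0008
```

```bash
cat >> h.py <<'E'
from scipy.spatial.transform import Rotation as Ro
def wrist():
    o=env.get_obs();p=env.read_camera("wrist")
    T=np.eye(4);T[:3,:3]=Ro.from_euler("xyz",o["tool_rot"],degrees=True).as_matrix();T[:3,3]=o["tool_pos"]
    return o,p,T@np.array(p["mount"])
E
python3 - <<'E'
from h import *
o,p,T=wrist();save(p,"w1.png");print(o["time_s"],o["tool_pos"],o["tool_rot"],o["qpos"],o["force"],o["grip_width"]);print(T.round(3))
for n,z in [("dial_top",.085),("green_mark",.058),("blue_mark",.058),("start_button_top",.075),("stop_button_top",.075),("weight",.09),("console",.055)]: find(p,n,z,T)
E
```

```text
2.15 [ 0.4870525  -0.01100692  0.29326455] [-1.79935243e+02 -1.27333183e-01  1.72508946e+01] [ 35.69318782  -2.21371742 -36.01477942  97.97263839  -1.40896768
  83.71719984 -72.89848774] [-0.59032093  0.53542186  0.26565972] 0.0008024859407964942
[[ 0.296 -0.919 -0.261  0.559]
 [-0.955 -0.285 -0.08   0.011]
 [-0.001  0.273 -0.962  0.455]
 [ 0.     0.     0.     1.   ]]
dial_top 0.87 228.7 146.2 [169.  85. 290. 205.] [0.5122 0.0809 0.085 ]
green_mark 0.66 279.1 94.6 [266.  83. 292. 105.] [0.5657 0.054  0.058 ]
blue_mark 0.73 197.2 84.0 [188.  74. 209.  95.] [0.553  0.1255 0.058 ]
start_button_top 0.98 473.0 129.7 [454. 110. 493. 149.] [ 0.5875 -0.1163  0.075 ]
stop_button_top 0.83 453.2 221.9 [438. 206. 470. 240.] [ 0.5058 -0.1307  0.075 ]
weight 0.9 358.1 222.2 [342. 205. 374. 242.] [ 0.4827 -0.045   0.09  ]
weight 0.59 228.7 146.1 [170.  87. 285. 204.] [0.5129 0.08   0.09  ]
console 0.57 322.1 145.1 [137.   5. 542. 289.] [0.5349 0.0045 0.055 ]
```

View pics/w1.png

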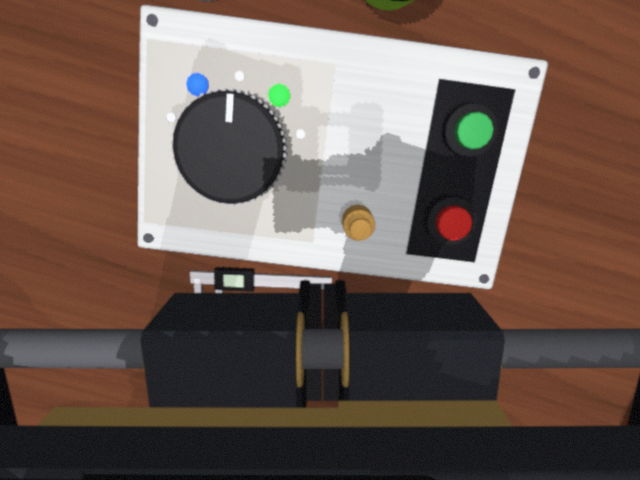

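The wrist view confirms it: pointer at (229,107), green mark clockwise at (279,95), start at (474,130), stop at (454,222), and weight at (359,222). Console yaw is about 10°. I'll press on the robot side of the dial, 32 mm from the axis.

Request:
apply_moves([
  [[-2,25,-30],[0,0,0]],
  [[-4,50,-60],[0,0,0]],
  [[-5,75,-95],[0,0,0]],
  [[-6,85,-135],[0,0,0]],
  [[-6,85,-165],[0,0,0]],
  [[-6,85,-185],[0,0,0]],
  [[-6,85,-193],[0,0,0]],
  [[-6,85,-193],[0,0,0]],
])

```text
time_s: 3.35
tool_pos: [0.4798, 0.0667, 0.0989]
tool_rot: [-180.0, 0.1, 16.6]
force: [-0.2, -0.6, 0.3]
grip_width: 0.0004
```

Request:
apply_moves([
  [[0,0,-4],[0,0,0]],
  [[0,0,-8],[0,0,0]],
  [[0,0,-8],[0,0,0]],
  [[0,0,-8],[0,0,0]],
])

```text
time_s: 3.75
tool_pos: [0.4807, 0.0672, 0.092]
tool_rot: [180.0, -0.0, 16.7]
force: [0.7, 0.3, 0.4]
grip_width: 0.0004
```

Request:
apply_moves([
  [[0,0,-3],[0,0,0]],
  [[0,0,-5],[0,0,0]],
  [[0,0,-7],[0,0,0]],
  [[0,0,-8],[0,0,0]],
  [[0,0,-8],[0,0,0]],
  [[0,0,-8],[0,0,0]],
])

```text
time_s: 4.35
tool_pos: [0.4803, 0.0672, 0.0838]
tool_rot: [180.0, 0.0, 16.7]
force: [-1.4, -1.2, 3.9]
grip_width: 0.0001
```

Request:
apply_moves([
  [[0,0,-1],[0,0,0]],
  [[0,0,-2],[0,0,0]],
  [[0,0,-2],[0,0,0]],
])

```text
time_s: 4.65
tool_pos: [0.4803, 0.0672, 0.0818]
tool_rot: [180.0, 0.0, 16.7]
force: [-2.2, -0.5, 6.7]
grip_width: 0.0003
```

Request:
apply_moves([
  [[-1.4,3.3,0],[0,0,-0.105]],
  [[-2.4,6.8,0],[0,0,-0.209]],
  [[-3.1,10.3,0],[0,0,-0.314]],
  [[-3.3,13.9,0],[0,0,-0.419]],
  [[-3.2,17.5,0],[0,0,-0.524]],
  [[-2.8,21,0],[0,0,-0.628]],
  [[-2.8,21,0],[0,0,-0.628]],
  [[-2.8,21,0],[0,0,-0.628]],
])

```text
time_s: 5.45
tool_pos: [0.4784, 0.0887, 0.0822]
tool_rot: [-180.0, -0.1, -19.3]
force: [-0.8, 0.5, 7.1]
grip_width: 0.0002
```

```bash
python3 - <<'E'
from h import *
o,p,T=wrist();save(p,"w2.png");print(o["time_s"],o["tool_pos"],o["tool_rot"],o["qpos"],o["force"])
E
```

```text
5.45 [0.4783923  0.08867656 0.08221399] [-1.79950873e+02 -8.99178732e-02 -1.93098947e+01] [  23.82784976    8.33989186  -39.55945133  114.20390674    6.17409987
   59.39184023 -127.88588168] [-0.84067795  0.5220711   7.07835039]
```

View pics/w2.png

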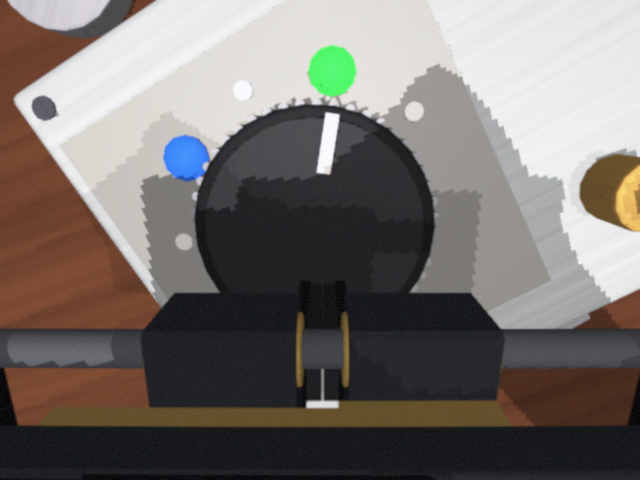

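The pointer (327,143) now lines up with the green mark (332,70). I'll lift straight up and check it after release while moving toward the start button.

Request:
apply_moves([
  [[0,0,4],[0,0,0]],
  [[0,0,15],[0,0,0]],
  [[0,0,45],[0,0,0]],
  [[0,0,85],[0,0,0]],
  [[0,0,120],[0,0,0]],
  [[20,-30,140],[0,0,0.12]],
  [[40,-70,160],[0,0,0.25]],
  [[40,-100,170],[0,0,0.38]],
])

```text
time_s: 6.3
tool_pos: [0.5197, -0.0143, 0.2538]
tool_rot: [180.0, -0.2, 2.7]
force: [0.3, -0.3, 0.2]
grip_width: 0.0004
```

Request:
apply_moves([
  [[0,0,0],[0,0,0.1]],
  [[0,0,0],[0,0,0.2]],
  [[0,0,0],[0,0,0.24]],
  [[0,0,0],[0,0,0.24]],
])

```text
time_s: 6.7
tool_pos: [0.5173, -0.0117, 0.2518]
tool_rot: [-180.0, 0.0, 16.2]
force: [0.6, -0.1, -0.2]
grip_width: 0.0
```

```bash
python3 - <<'E'
from h import *
o,p,T=wrist();save(p,"w3.png");print(o["time_s"],o["tool_pos"],o["tool_rot"],o["qpos"],o["force"])
for n,z in [("dial_top",.085),("green_mark",.058),("start_button_top",.075),("stop_button_top",.075),("weight",.09)]: find(p,n,z,T)
s=env.read_camera("scene")
for n in ("start_button_top","stop_button_top"):
    find(s,n,.075)
E
```

```text
6.7 [ 0.5172947  -0.01170324  0.25177517] [-1.79990319e+02  1.04504232e-02  1.62022615e+01] [ 32.34116323   3.16515895 -35.01485409  98.17142815   1.84085111
  79.25328421 -76.77410235] [ 0.60979478 -0.14788089 -0.23134963]
dial_top 0.95 207.4 188.0 [142. 125. 272. 251.] [0.5131 0.0804 0.085 ]
green_mark 0.62 261.3 129.3 [251. 119. 274. 142.] [0.566  0.0542 0.058 ]
start_button_top 0.79 474.4 164.8 [454. 145. 496. 186.] [ 0.5878 -0.1161  0.075 ]
start_button_top 0.28 207.1 187.6 [142. 126. 269. 255.] [0.5111 0.0829 0.075 ]
stop_button_top 0.78 454.1 263.4 [435. 250. 473. 283.] [ 0.506  -0.1304  0.075 ]
weight 0.95 351.0 265.1 [331. 249. 369. 291.] [ 0.4852 -0.0448  0.09  ]
start_button_top 0.68 297.1 214.6 [293. 210. 302. 224.] [ 0.5925 -0.1109  0.075 ]
stop_button_top 0.56 318.4 199.4 [312. 195. 326. 207.] [ 0.511  -0.1254  0.075 ]
stop_button_top 0.41 485.3 342.2 [466. 309. 503. 373.] [0.5573 0.4552 0.075 ]
```

View pics/w3.png

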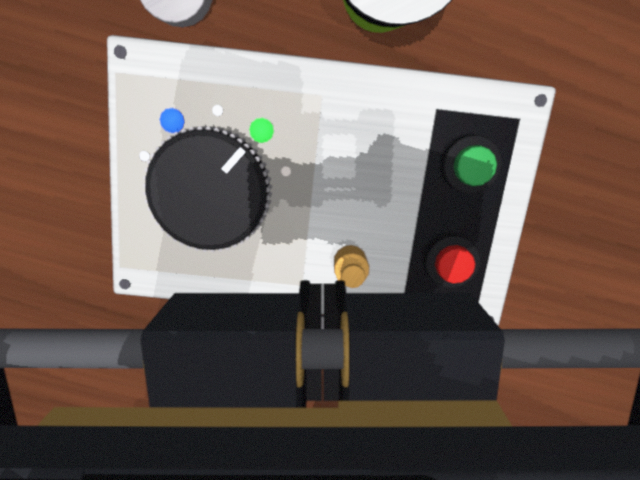

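Released, the dial's pointer (233,160) points at the green mark (262,130), so the dial is in the detent. Next is the start button.

Request:
apply_moves([
  [[25,-35,0],[0,0,0]],
  [[50,-70,-20],[0,0,0]],
  [[70,-104,-50],[0,0,0]],
  [[71,-104,-90],[0,0,0]],
  [[71,-104,-125],[0,0,0]],
  [[71,-104,-148],[0,0,0]],
  [[71,-104,-152],[0,0,0]],
  [[71,-104,-152],[0,0,0]],
])

```text
time_s: 7.95
tool_pos: [0.5883, -0.1156, 0.0993]
tool_rot: [-180.0, 0.0, 16.2]
force: [0.0, 0.1, -0.1]
grip_width: 0.0003
```

Request:
apply_moves([
  [[0,0,-4],[0,0,0]],
  [[0,0,-8],[0,0,0]],
  [[0,0,-12],[0,0,0]],
  [[0,0,-15],[0,0,0]],
  [[0,0,-18],[0,0,0]],
  [[0,0,-20],[0,0,0]],
  [[0,0,-20],[0,0,0]],
])

```text
time_s: 8.65
tool_pos: [0.5883, -0.1157, 0.0792]
tool_rot: [-180.0, 0.0, 16.2]
force: [-0.5, -0.1, 0.8]
grip_width: 0.0003
```

Request:
apply_moves([
  [[0,0,-1],[0,0,0]],
  [[0,0,-2],[0,0,0]],
  [[0,0,-3],[0,0,0]],
  [[0,0,-3],[0,0,0]],
])

```text
time_s: 9.05
tool_pos: [0.5887, -0.1157, 0.0768]
tool_rot: [180.0, -0.0, 16.2]
force: [-0.6, 0.9, 2.2]
grip_width: 0.0006
```

Request:
apply_moves([
  [[0,0,-1],[0,0,0]],
  [[0,0,-2],[0,0,0]],
  [[0,0,-2],[0,0,0]],
])

```text
time_s: 9.35
tool_pos: [0.5887, -0.1157, 0.0747]
tool_rot: [180.0, -0.0, 16.2]
force: [-0.6, -0.7, 3.4]
grip_width: 0.0002
```

Request:
apply_moves([
  [[0,0,-1],[0,0,0]],
  [[0,0,-2],[0,0,0]],
  [[0,0,-2],[0,0,0]],
])

```text
time_s: 9.65
tool_pos: [0.5887, -0.1157, 0.0727]
tool_rot: [180.0, -0.0, 16.2]
force: [-0.7, 0.9, 3.6]
grip_width: 0.0006
```

Request:
apply_moves([
  [[0,0,-1],[0,0,0]],
  [[0,0,-2],[0,0,0]],
  [[0,0,-2],[0,0,0]],
])

```text
time_s: 9.95
tool_pos: [0.5888, -0.1157, 0.0714]
tool_rot: [180.0, -0.0, 16.2]
force: [-3.2, 0.8, 8.0]
grip_width: 0.0005
```

Request:
apply_moves([
  [[0,0,-1],[0,0,0]],
  [[0,0,-1],[0,0,0]],
  [[0,0,-1],[0,0,0]],
])

```text
time_s: 10.25
tool_pos: [0.5888, -0.1158, 0.0713]
tool_rot: [180.0, -0.0, 16.2]
force: [-4.3, 0.8, 13.7]
grip_width: 0.0003
```

Request:
apply_moves([
  [[0,0,5],[0,0,0]],
  [[0,0,15],[0,0,0]],
  [[0,0,45],[0,0,0]],
  [[0,0,85],[0,0,0]],
  [[0,0,125],[0,0,0]],
  [[-20,30,160],[0,0,0]],
  [[-50,65,180],[0,0,0]],
  [[-72,100,190],[0,0,0]],
])

```text
time_s: 11.05
tool_pos: [0.5161, -0.0146, 0.2616]
tool_rot: [179.9, -0.1, 16.2]
force: [0.6, 0.6, 0.9]
grip_width: 0.0008
```

Request:
apply_moves([
  [[0,0,0],[0,0,0]],
  [[0,0,0],[0,0,0]],
  [[0,0,0],[0,0,0]],
])

```text
time_s: 11.35
tool_pos: [0.5165, -0.017, 0.259]
tool_rot: [180.0, 0.1, 16.1]
force: [-0.1, -0.9, -1.1]
grip_width: 0.0005
```

```bash
python3 - <<'E'
from h import *
o,p,T=wrist();save(p,"w4.png");print(o["time_s"],o["tool_pos"],o["joint_velocities"].round(2),o["force"])
for n,z in [("dial_top",.085),("green_mark",.058),("start_button_top",.078),("stop_button_top",.078),("weight",.09)]: find(p,n,z,T)
# pointer angle: white pixels inside dial top
c=at(p,*[np.nonzero(env.regions_of(p,"dial_top")[0]["region"])[i].mean() for i in (1,0)],.085,T)
g=env.regions_of(p,"green_mark")[0]["region"];v,u=np.nonzero(g);g=at(p,u.mean(),v.mean(),.058,T)
w=[]
for v in range(80,300):
  for u in range(100,320):
    if p["image"][v,u].min()>150:
      q=at(p,u,v,.085,T)
      if np.hypot(*(q-c)[:2])<.043: w.append(q)
w=np.mean(w,0);a=lambda q:np.degrees(np.arctan2(*(q-c)[1::-1]))
print("pointer",a(w),"green",a(g),np.hypot(*(w-c)[:2]))
E
```

```text
11.35 [ 0.51651201 -0.01697396  0.2590041 ] [ 0.42  0.96  0.63 -0.25 -0.16  0.23 -0.09] [-0.14326948 -0.86301078 -1.09084471]
dial_top 0.81 203.2 183.6 [140. 122. 266. 250.] [0.5133 0.0805 0.085 ]
green_mark 0.75 256.6 127.0 [244. 115. 270. 139.] [0.5654 0.0538 0.058 ]
start_button_top 0.71 465.5 160.3 [444. 141. 487. 178.] [ 0.588 -0.115  0.078]
stop_button_top 0.87 446.9 257.6 [428. 244. 465. 276.] [ 0.5071 -0.1297  0.078 ]
weight 0.61 345.1 260.1 [326. 242. 362. 286.] [ 0.4847 -0.0454  0.09  ]
pointer -28.302893017204937 green -27.094352967279676 0.030118504802408748
```

View pics/w4.png

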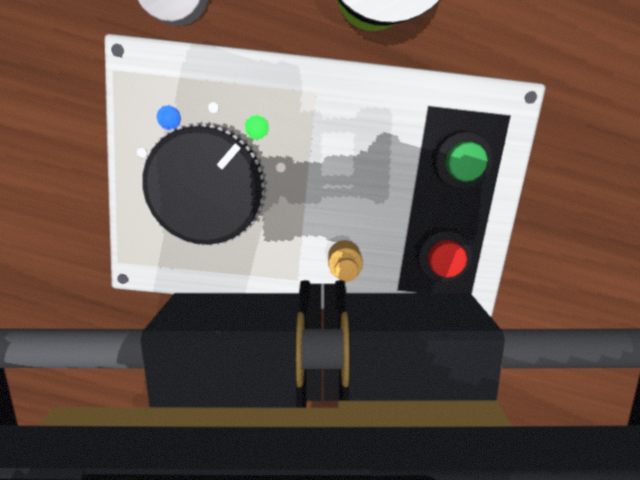

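The pointer (229,156) is at -28.3° and the green mark (257,127) at -27.1°. The green button (467,161) looks like it did before the press, and the weight is still in place. Handing in.

```bash
python3 -c "
from cell import env
print(env.sign_off())"
```

```text
the job is handed in; nothing more can be done
None
```

I turned the dial one click clockwise to the green mark, then pressed the green start button and let it spring back. The job was handed in at about 11.4 s. No verdict is reported.

- **Dial:** I pressed lightly with shut fingertips, about 7 N and about 3 mm down, roughly 34 mm from the axis, and turned the dial 36° with the tool. After release, the final picture puts the pointer at -28.3° and the green mark at -27.1°. That is within the 3° detent tolerance and my measuring error.
- **Start button:** I pressed it after checking the dial. It gave under a rising force to about 3.6 N, then stopped hard at a tip height of about 71 mm, about 8 mm below first touch. I read that as fully down; the last push peaked at 13.7 N. In the last picture the button looks as it did before the press. I didn't measure its height.
- **Other things:** The red stop button was not touched. The weight stayed where it was, to within measuring error. I didn't re-measure the other loose items, but the arm never went near them and no unexpected force showed in the readings after each move.
- **Disagreement:** The scene camera placed the buttons about 5 mm from where the wrist camera did. I used the wrist camera's position, and the press landed on the button.

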